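# Clear the plane tray and park the block plane

## Robot

A 7-joint arm with a two-finger parallel gripper is mounted at the origin on the work surface. World frame = base frame: x ahead of the robot, y to its left, z up, the work surface at z = 0. Lengths are in m, angles in degrees, forces in N, time in s.
With the tool pointing down it reaches from about 0.425 to 0.975 m from the base axis. Payload 16.7 kg.
Tool frame: the origin (TCP) lies at the centre of the arm's flange, where the gripper is bolted on; the fingertips stand ahead of it and the grasp point (between the pads) lies 155 mm ahead of it (ctrl.tip_extent is the z of the fingertips in the tool frame, in m); z points along the fingers, y is the line along which they close (so a half turn about z gives the same grasp; the last joint's range is limited). The gripper opens to 85 mm and grips with 20 to 120 N. Pads are 22 mm wide; open, the fingers measure 114 mm over their backs; the gripper's body (76 mm by 85 mm) begins 54 mm behind the grasp point. The pads swing forward as they close: fully open they stand 13 mm farther back than shut.
Start: joints at [-80.128, 24.414, 4.234, 92.017, -1.954, 63.644, -3.845], TCP at [0.213, 0.64, 0.405] pointing down, gripper open.
Joint ranges: [-163.25, 163.25], [-28.42, 122.38], [-70.27, 78.77], [12.13, 141.07], [-58.53, 238.53], [9.26, 117.41], [-156.51, 156.51]. Speed limits (degrees/s): [108.29, 108.29, 136.94, 136.94, 172.46, 172.46, 172.46].

## Interface

Orientations are given as a 3x3 rotation matrix whose columns are the frame's x, y, z axes.
In Python, from cell import ctrl, vision gives the robot as it stands.
- The arm moves only by the tool apply_moves, never from a script. Its arguments are lists of equal length, an entry for each row: "delta_rot": the turn, a rotation vector about the world's x, y, z in units of 8 degrees (1.0 is 8 degrees), a list of three; "linear": the shift along the world's x, y, z in units of 40 mm (1.0 is 40 mm), a list of three; "gripper": the opening, from 0 (shut) to 1 (fully open). In form: {"delta_rot": [[rx, ry, rz], ...], "linear": [[x, y, z], ...], "gripper": [gripper, ...]}. A call has 1 to 10 rows; each row shifts and turns the commanded pose from where the row before left it; what a row does not reach is not made up. A row lasts 1/10 s, in which the tool goes at most 50 mm and 8.59 degrees, less where a joint would pass 70% of its speed; a pose out of reach is approached as far as the arm can. A call is refused whole if a number of a shift passes 1 or a number of a turn 1, either way. A call with a gripper value outside its range is refused whole. The fingers move at their own pace and stop on an object; the grip force is fixed at half the most. Time passes only in rows, so rows that do not move let the fingers close. It gives the time, the measured TCP pose, the force, the opening and the grip force at its end, in the units of the state.
- ctrl.observe(): the state, without advancing time (a new reading comes with each control period).
- vision.capture(name): name is "scene" or "top" or "wrist"; returns a dict with "frame" (384x512x3 uint8, red, green, blue), "vertical_fov" (degrees; the focal length in pixels is half the picture's height over the tangent of half this angle, whatever the lens; pixels are square), "cx", "cy" (the principal point, pixels), "R" (3x3) and "t" (3): a world point X has camera coordinates R X + t. Camera axes: x right, y down, z forward; pixel columns grow to the right and rows downward; lengths in m; the calibration is good to about 2 mm. A picture is of the moment at which its call begins. There is no depth.
- ctrl.hand_in(): hands the job in; it is judged then, once.
The state is a dict: "time_s": time; "joint_pos": joint angles; "qvel": joint speeds; "tau": joint torques, N m; "eef_pos": TCP position; "eef_rot": TCP orientation; "contact_force": force on the tool from outside, world axes, zero at the start; "ft_torque": the same for the moment, N m; "finger_gap": finger opening in m; "grip_force": force on a finger pad.
Only numpy, scipy, OpenCV 4.12 (cv2) and the standard library are available. Lean on these libraries where they do the work, as an engineer would, in place of code of your own. Each camera call takes 0.05 s, during which the arm holds its last target. There are 200 camera calls.

## Task

Somebody left the chisel lying across the block plane's wooden tray. Lift it out and lower it, without dropping it, into the notched chisel rest, handle in the wide notch and blade in the narrow one; then park the plane in its tray: with the heel raised, rest the toe on the tray floor under the lip first, then keep hold while you pivot the heel down until the sole lies flat. Leave the glue bottle, the battery and the offcut alone, and let go of everything at the end.

Things in the scene. Friction and masses are not known exactly. Their poses are not given: they have to be found in the camera images.
- tray: Fixed wooden plane tray, 210 x 90 mm. Origin at the centre of its underside, z up, x lengthwise; at yaw 0 the lip end (-x) is nearest the robot. Floor top at z = 8 mm. Inside it is 170 mm long, from the stop face x = -85 to the heel block face x = +85 mm. Heel block and two side guides (x 55 to 91, 58 mm apart) stand 8 mm above the floor. Sides open from x = -65 to 55 mm.
- tray_lip (a point): Middle of the lip's lower free edge, at x = -65, z = 28 mm of the tray. The lip is a bridge 10 mm thick (top z = 38 mm) between posts 58 mm apart; it overhangs the floor by 20 mm, from the stop to this edge, 20 mm above it. The 160 mm plane has 10 mm play lengthwise, so its toe can only be tucked under the lip with the heel tilted up.
- plane: Loose dark metal block plane, 160 x 50 mm, 0.55 to 0.85 kg, flat on the bench, toe roughly towards the robot. Origin at the centre of the sole, z up, toe at -x, heel at +x. Sole plate 8 mm thick; flat flanks 50 mm apart from x = -27 to 67 mm, up to z = 33 mm (lever cap to 46 mm). Brass knob at x = -38, radius 9, top z = 22 mm. Balance point near x = 8 mm: grip across the flanks there.
- plane_toe (a point): Middle of the plane's lower toe edge (x = -80 mm, z = 0 in the plane's frame).
- plane_heel (a point): Middle of the plane's lower heel edge (x = +80 mm, z = 0 in the plane's frame).
- chisel: Loose chisel, 215 mm long, 0.19 kg, at the start lying across the tray floor. Square wooden handle 28 x 28 mm from x = -90 (steel butt cap) to x = 40 mm; steel blade 18 mm wide, 5 mm thick, from x = 40 to 125 mm at z = 12 to 17 mm. Origin on the handle's underside, at the balance point (grip across the handle there); +x to the blade tip, z up.
- rest: Fixed wooden chisel rest, base 200 x 70 x 10 mm (x = -90 to 110 mm). Origin on its underside, z up, +x to the blade end. Uprights carry a wide notch for the handle at x = -60 and a narrow one for the blade at x = +85 mm; between them it is free. A seated chisel has its origin at (0, 0, 34 mm) of the rest, same x direction.
- rest_wide (a point): Middle of the wide notch's floor: x = -60, z = 34 mm of the rest. Upright 16 mm thick, notch 36 mm wide; cheeks straight for 12 mm above the floor, then flaring outwards up to about 26 mm.
- rest_narrow (a point): Middle of the narrow notch's floor: x = 85, z = 46 mm of the rest. Upright 12 mm thick, notch 24 mm wide; cheeks straight for 12 mm above the floor, then flaring outwards up to about 26 mm.
- glue: Bystander: white glue bottle, radius 26 mm, 150 mm high, upright on the bench. Origin at the centre of its underside.
- battery: Bystander: black power-tool battery pack, 80 x 70 x 52 mm. Origin at the centre of its underside.
- offcut: Bystander: L-shaped pale wood offcut, 18 mm thick, about 160 x 70 mm. Origin on its underside, in the wide part.
Not all that is in view belongs to the job. Of the things like the chisel, leave any that is blue; of the rest the smaller one is meant.

How it is judged (in metres and radians):
On the way, in this order (a step that is already met when the one before it is completed fails the run):
1. the chisel lies in both notches of the rest, set down by the gripper (still touching it) (z of chisel in the frame of rest between 0.03 and 0.039 m and y of chisel in the frame of rest between -0.007 and 0.007 m and x of chisel in the frame of rest between -0.022 and 0.022 m and angle between the x axis of chisel and the x axis of rest, either way round below 0.08 rad and angle between chisel's own z axis and vertical below 0.06 rad and contact force between the fingers and chisel above 0.3 N), for 0.1 s.
2. the plane's toe rests on the tray floor under the lip while the heel is still raised at least 15 mm over the floor (x of plane_toe in the frame of tray between -0.09 and -0.067 m and y of plane_toe in the frame of tray between -0.009 and 0.009 m and z of plane_toe in the frame of tray between 0.005 and 0.014 m and z of plane_heel in the frame of tray above 0.023 m and contact force between plane and tray above 0.2 N), for 0.1 s.
3. the heel is pivoted down to within 5 mm of the floor, toe still under the lip, with the gripper still holding the plane (x of plane_toe in the frame of tray between -0.09 and -0.067 m and y of plane_toe in the frame of tray between -0.009 and 0.009 m and z of plane_toe in the frame of tray between 0.005 and 0.014 m and z of plane_heel in the frame of tray between 0.005 and 0.013 m and angle between the x axis of plane and the x axis of tray, either way round below 0.08 rad and angle between plane's own z axis and vertical below 0.05 rad and contact force between the fingers and plane above 0.3 N), for 0.1 s.
At the end, for the whole second after the job is handed in: Chisel level in the rest, handle in the wide notch, blade in the narrow one (5 mm in height, 7 mm sideways, 22 mm lengthwise, 0.08 rad); plane flat in its tray, toe under the lip (heel within 5 mm of the floor, 9 mm sideways, 0.08 rad); both released and at rest; bystanders left alone (z of chisel in the frame of rest between 0.03 and 0.039 m and y of chisel in the frame of rest between -0.007 and 0.007 m and x of chisel in the frame of rest between -0.022 and 0.022 m and angle between the x axis of chisel and the x axis of rest, either way round below 0.08 rad and angle between chisel's own z axis and vertical below 0.06 rad and x of plane_toe in the frame of tray between -0.09 and -0.067 m and y of plane_toe in the frame of tray between -0.009 and 0.009 m and z of plane_toe in the frame of tray between 0.005 and 0.014 m and z of plane_heel in the frame of tray between 0.005 and 0.013 m and angle between the x axis of plane and the x axis of tray, either way round below 0.08 rad and angle between plane's own z axis and vertical below 0.05 rad and linear speed of each of plane, chisel below 0.01 m/s and contact force between the fingers and plane below 0.05 N and contact force between the fingers and chisel below 0.05 N); the robot touches nothing.
It fails at once if a bystander (glue bottle, battery or offcut) is pushed more than 20 mm or the bottle is tipped (distance of any of glue, battery, offcut from where it was at the start of the episode above 0.02 m or angle between glue's own z axis and vertical above 0.3 rad).
It also fails if it takes over 61 s, if anything falls off the work surface, if the arm or the gripper's body presses on something with over 40 N, if the wrist force passes 120 N, or if a joint passes its speed limit or range.

## Working session

There is one attempt and no reset: what is moved stays moved. The work goes in short steps, Python scripts to look and compute and a tool call to move; the robot and the scene stay as the last step left them, time stands still between calls to the robot, and variables do not carry over. Pictures are saved under pics/ and viewed, at most 13 in all, crops included, and the job is handed in when it is done.

Besides the shell and the picture viewer there is one more tool, called after "Request:" as name(argument=value, ...) on one line, values as JSON. apply_moves: Moves the arm, as the interface text tells. Its arguments: {"type":"object","properties":{"delta_rot":{"type":"array"},"linear":{"type":"array"},"gripper":{"type":"array"}},"required":["delta_rot","linear","gripper"]}

```bash
ls; mkdir -p pics; python3 - <<'E'
from cell import ctrl, vision
import cv2, pickle, numpy as np
s=ctrl.observe(); print({k:np.round(s[k],3).tolist() for k in s}, ctrl.tip_extent)
for n in ("scene","top"):
    c=vision.capture(n); pickle.dump(c,open(f"pics/{n}0.pkl","wb"))
    cv2.imwrite(f"pics/{n}0.png",cv2.resize(c["frame"][:,:,::-1],(800,600),interpolation=cv2.INTER_CUBIC))
    print(n,c["vertical_fov"],c["cx"],c["cy"],c["R"],c["t"])
E
```

```text
pics
{'time_s': 0.0, 'joint_pos': [-80.129, 24.45, 4.233, 92.054, -1.953, 63.646, -3.846], 'qvel': [-0.003, -0.012, 0.056, 0.068, 0.145, -0.103, 0.067], 'tau': [-0.001, -94.983, 3.761, -46.353, 0.019, 0.01, 0.0], 'eef_pos': [0.213, 0.64, 0.404], 'eef_rot': [[-0.949, 0.316, -0.0], [0.316, 0.949, -0.001], [-0.0, -0.001, -1.0]], 'contact_force': [0.012, 0.241, 0.225], 'ft_torque': [0.012, -0.009, -0.006], 'grip_force': 0.0, 'finger_gap': 0.085} 0.1734
scene 54.96941783451662 257.58707811646497 185.90716647367742 [[-0.81830319  0.57429197  0.02384576]
 [ 0.29197531  0.451052   -0.84338752]
 [-0.49510636 -0.68318433 -0.53677637]] [ 0.36690065 -0.09377757  1.32229632]
top 47.19648831794049 254.36820785240195 187.77763817119052 [[ 0.00660829 -0.9999369   0.00908442]
 [-0.98919448 -0.00786732 -0.14639806]
 [ 0.14646029 -0.00801882 -0.98918405]] [-0.00427044  0.47531656  1.25961743]
```

View pics/scene0.png

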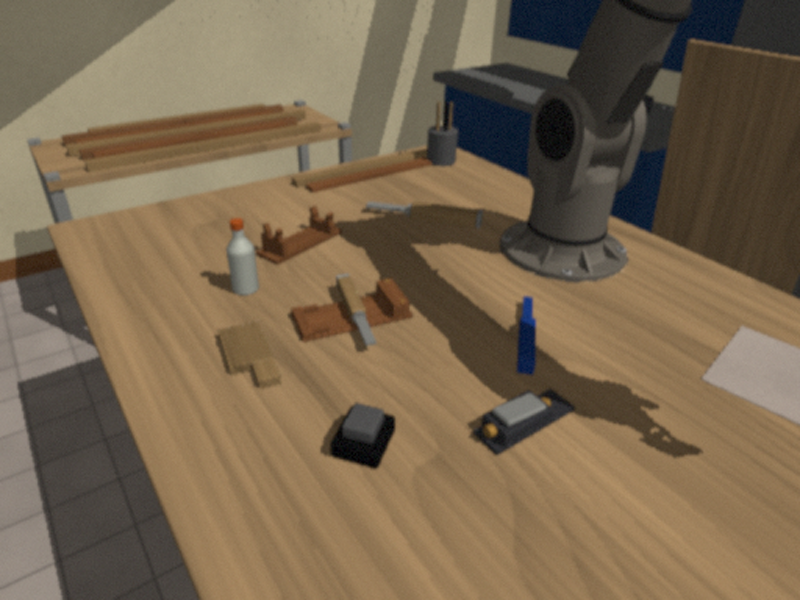

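View pics/top0.png

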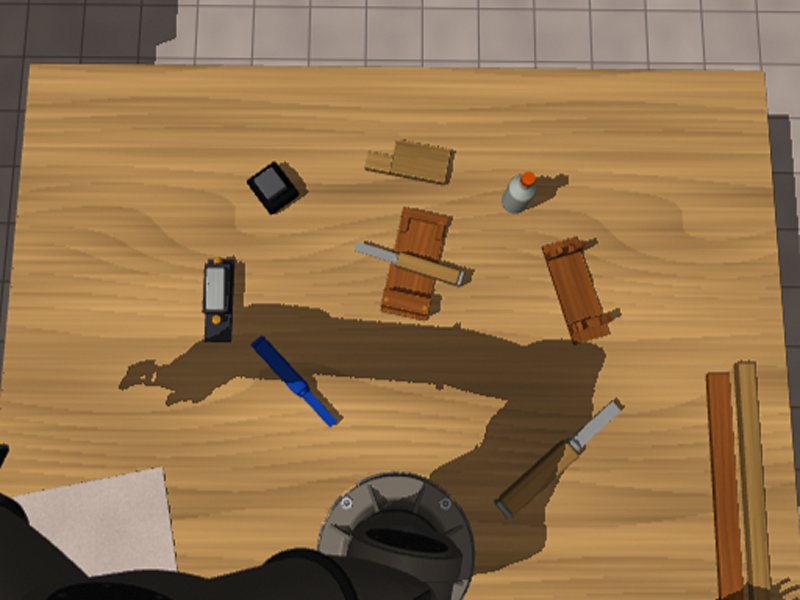

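The scene view shows the tray with a chisel across it (350,310), rest (298,240), plane (520,420) and the bystanders. In the top view (800x600), the chisel candidates are:
- the one across the tray (410,262), the smaller wooden one, and my choice
- the blue one (297,382), excluded
- a larger wooden one (560,460), excluded

I'll check this in one close crop and get rough positions.

```bash
cat > h.py <<'E'
import numpy as np, cv2, pickle
def cam(c):
    f=c["frame"].shape[0]/2/np.tan(np.radians(c["vertical_fov"]/2))
    return np.array([[f,0,c["cx"]],[0,f,c["cy"]],[0,0,1]]),np.array(c["R"]),np.array(c["t"])
def onz(c,px,z):
    K,R,t=cam(c); px=np.atleast_2d(np.array(px,float)); d=(R.T@np.linalg.inv(K)@np.c_[px,np.ones(len(px))].T).T
    o=-R.T@t; return o+d*((z-o[2])/d[:,2])[:,None]
def proj(c,X):
    K,R,t=cam(c); p=(K@(R@np.atleast_2d(X).T+t[:,None])).T; return p[:,:2]/p[:,2:]
def tri(obs):  # [(cam,px),...]
    A=[];b=[]
    for c,px in obs:
        o=-np.array(c["R"]).T@c["t"]; d=onz(c,px,0)[0]-o; d/=np.linalg.norm(d); P=np.eye(3)-np.outer(d,d); A.append(P);b.append(P@o)
    return np.linalg.lstsq(np.vstack(A),np.hstack(b),rcond=None)[0]
E
python3 - <<'E'
from h import *
T=pickle.load(open("pics/top0.pkl","rb")); S=pickle.load(open("pics/scene0.pkl","rb"))
k=512/800
for n,p in dict(chisel_tip=(357,246),chisel_butt=(464,278),big_tip=(620,405),big_butt=(502,510),tray_a=(426,211),tray_b=(406,315),rest_a=(565,245),rest_b=(590,335),plane_a=(219,260),plane_b=(218,338),glue=(517,208),batt=(273,190),off=(420,162)).items():
    print(n,np.round(onz(T,np.array(p)*k,0.02)[0],3))
a=T["frame"][125:225,220:400]; b=S["frame"][125:225,150:275]
i=np.hstack([cv2.resize(a,None,fx=2.6,fy=2.6,interpolation=3),cv2.resize(b,None,fx=2.6,fy=2.6,interpolation=3)])
cv2.imwrite("pics/crop1.png",i[:,:800,::-1])
E
```

```text
chisel_tip [0.569 0.078 0.02 ]
chisel_butt [ 0.508 -0.128  0.02 ]
big_tip [ 0.27  -0.418  0.02 ]
big_butt [ 0.08  -0.194  0.02 ]
tray_a [ 0.64  -0.055  0.02 ]
tray_b [ 0.436 -0.017  0.02 ]
rest_a [ 0.575 -0.324  0.02 ]
rest_b [ 0.401 -0.366  0.02 ]
plane_a [0.54  0.341 0.02 ]
plane_b [0.39  0.337 0.02 ]
glue [ 0.647 -0.232  0.02 ]
batt [0.679 0.243 0.02 ]
off [ 0.739 -0.043  0.02 ]
```

View pics/crop1.png

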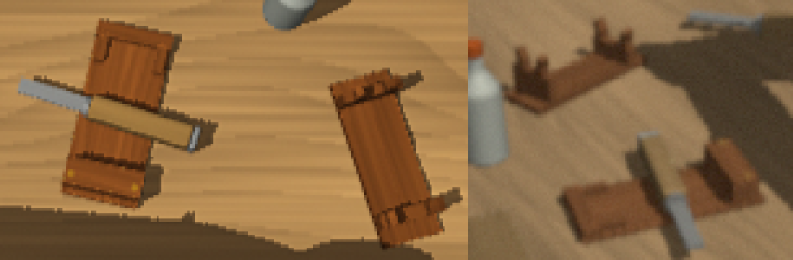

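The crop shows the chosen chisel is the smaller wooden-handled one across the tray: blade tip at (22,88), butt at (195,138). It measures about 0.215 m, against 0.29 m for the other. I'm moving over for a close view.

Request:
apply_moves(linear=[[0.36,-0.95,0],[0.36,-0.95,0],[0.36,-0.95,0],[0.36,-0.95,0],[0.36,-0.95,0],[0.36,-0.95,0],[0.36,-0.95,0],[0.36,-0.95,0],[0.36,-0.95,0],[0.36,-0.95,0]], delta_rot=[[0,0,-0.55],[0,0,-0.55],[0,0,-0.55],[0,0,-0.55],[0,0,-0.55],[0,0,-0.55],[0,0,-0.55],[0,0,-0.55],[0,0,-0.55],[0,0,-0.55]], gripper=[1,1,1,1,1,1,1,1,1,1])

```text
time_s: 1.1
eef_pos: [0.3577, 0.2586, 0.4046]
eef_rot: [[-0.46, 0.888, -0.0], [0.888, 0.46, 0.0], [0.0, -0.0, -1.0]]
contact_force: [0.8, 0.2, 0.3]
finger_gap: 0.0855
grip_force: 0.0
```

Request:
apply_moves(linear=[[0.36,-0.95,0],[0.36,-0.95,0],[0.36,-0.95,0],[0.36,-0.95,0],[0.36,-0.95,0],[0.36,-0.95,0],[0.36,-0.95,0],[0.36,-0.95,0],[0.36,-0.95,0],[0.36,-0.95,0]], delta_rot=[[0,0,-0.55],[0,0,-0.55],[0,0,-0.55],[0,0,-0.55],[0,0,-0.55],[0,0,-0.55],[0,0,-0.55],[0,0,-0.55],[0,0,-0.55],[0,0,-0.55]], gripper=[1,1,1,1,1,1,1,1,1,1])

```text
time_s: 2.1
eef_pos: [0.5017, -0.1212, 0.4047]
eef_rot: [[0.286, 0.958, 0.0], [0.958, -0.286, 0.0], [0.0, 0.0, -1.0]]
contact_force: [1.2, 1.4, 0.6]
finger_gap: 0.0853
grip_force: 0.0
```

```bash
python3 - <<'E'
from cell import ctrl, vision
from h import *
s=ctrl.observe(); print(s["time_s"],np.round(s["joint_pos"],1),np.round(s["eef_pos"],4),np.round(s["eef_rot"],3).tolist())
c=vision.capture("wrist"); pickle.dump(c,open("pics/w1.pkl","wb")); t=vision.capture("top"); pickle.dump(t,open("pics/top1.pkl","wb"))
cv2.imwrite("pics/w1.png",cv2.resize(c["frame"][:,:,::-1],(800,600),interpolation=3))
print(c["vertical_fov"],-np.array(c["R"]).T@c["t"],np.round(c["R"],3).tolist())
E
```

```text
2.1 [-33.6  11.8  46.3 114.2 -10.   58.    0.9] [ 0.5017 -0.1212  0.4047] [[0.286, 0.958, 0.0], [0.958, -0.286, 0.0], [0.0, 0.0, -1.0]]
58.930525459957686 [ 0.52121057 -0.05826028  0.37478717] [[0.958, -0.286, -0.0], [-0.276, -0.925, 0.261], [-0.075, -0.25, -0.965]]
```

View pics/w1.png

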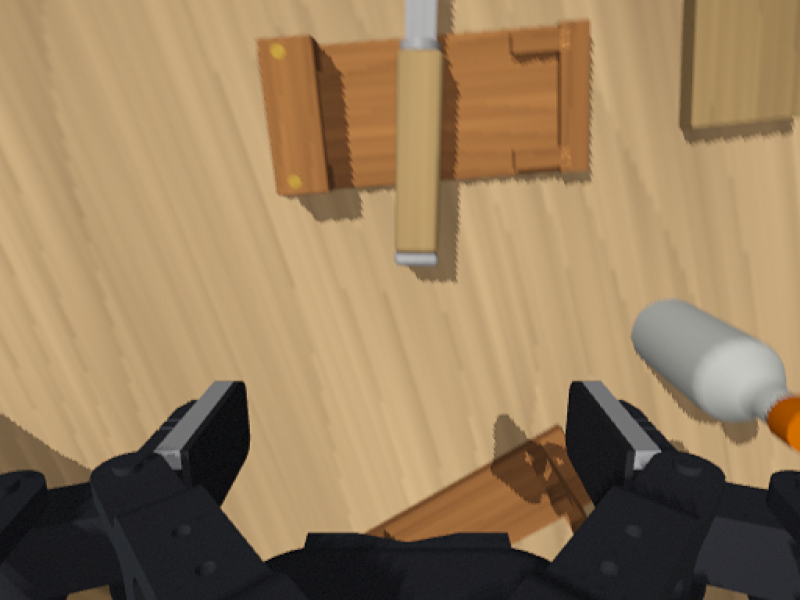

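Wrist view: chisel handle at (400..440, 48..264) with the butt at (417,264), tray (260..590, 20..195), and one end of the rest at (555,450). Next, a look at the rest.

Request:
apply_moves(linear=[[-0.1,-1,0],[-0.1,-1,0],[-0.1,-1,0],[-0.1,-1,0],[-0.1,-1,0],[-0.1,-1,0],[-0.1,-0.5,0],[0,0,0]], delta_rot=[[0,0,0],[0,0,0],[0,0,0],[0,0,0],[0,0,0],[0,0,0],[0,0,0],[0,0,0]], gripper=[1,1,1,1,1,1,1,1])

```text
time_s: 3.0
eef_pos: [0.4721, -0.3822, 0.4045]
eef_rot: [[0.287, 0.958, -0.001], [0.958, -0.287, -0.001], [-0.001, -0.001, -1.0]]
contact_force: [-0.1, 1.0, 0.7]
finger_gap: 0.0855
grip_force: 0.0
```

```bash
python3 - <<'E'
from cell import ctrl, vision
from h import *
s=ctrl.observe(); print(s["time_s"],np.round(s["joint_pos"],1),np.round(s["eef_pos"],4))
c=vision.capture("wrist"); pickle.dump(c,open("pics/w2.pkl","wb"))
cv2.imwrite("pics/w2.png",cv2.resize(c["frame"][:,:,::-1],(800,600),interpolation=3))
W=pickle.load(open("pics/w1.pkl","rb"));T=pickle.load(open("pics/top0.pkl","rb"));k=.64
print("butt tri",tri([(W,np.array([417,264])*k),(T,np.array([197,136])/2.6+[220,125])]))
print("butt z36",onz(W,np.array([[417,264],[421,48]])*k,.036), "edges",onz(W,np.array([[402,52],[397,250],[442,52],[438,250]])*k,.036))
print("tray corners z=.016/.038",onz(W,np.array([[590,20],[591,180]])*k,.016),onz(W,np.array([[258,40],[278,195],[312,38],[328,190]])*k,.038))
E
```

```text
3.0 [ -3.1  23.6  47.5 103.  -19.5  62.   34.7] [ 0.4721 -0.3822  0.4045]
butt tri [ 0.50776025 -0.12381788  0.03655701]
butt z36 [[ 0.5081131  -0.12482588  0.036     ]
 [ 0.54657352 -0.00198689  0.036     ]] edges [[ 0.53528867 -0.00086573  0.036     ]
 [ 0.49834391 -0.11232819  0.036     ]
 [ 0.55777834 -0.00758161  0.036     ]
 [ 0.52366604 -0.11988905  0.036     ]]
tray corners z=.016/.038 [[ 0.65165995 -0.01316692  0.016     ]
 [ 0.63317787 -0.10750061  0.016     ]] [[ 0.45700029  0.02883152  0.038     ]
 [ 0.43743844 -0.05761567  0.038     ]
 [ 0.48737118  0.02086879  0.038     ]
 [ 0.46830973 -0.06364109  0.038     ]]
```

View pics/w2.png

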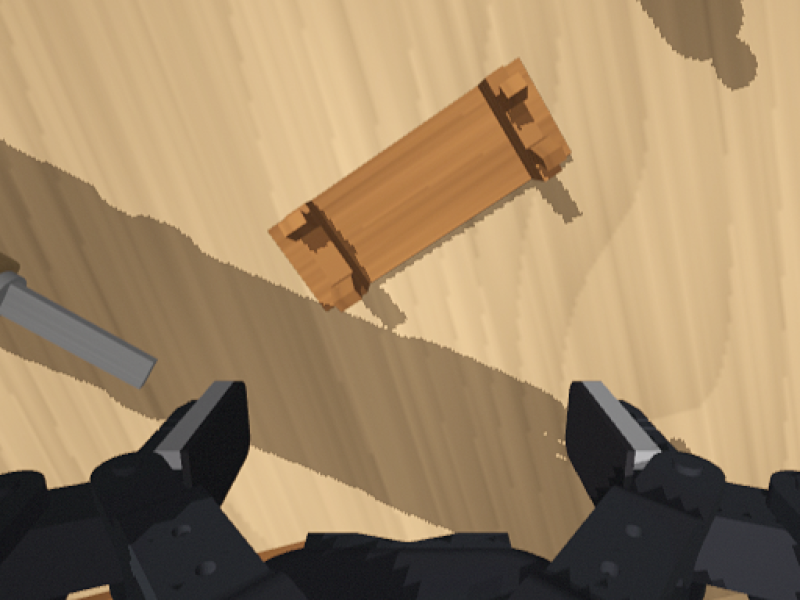

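The rest is clear: base corners at (270,232), (330,308), (520,60) and (570,155). To tell the wide end from the narrow one, I'll overlay both hypotheses.

```bash
cat >> h.py <<'E'
def wx(pose,P):  # pose x,y,yaw
    x,y,a=pose; P=np.atleast_2d(np.array(P,float)); c,s=np.cos(a),np.sin(a)
    return np.c_[x+c*P[:,0]-s*P[:,1],y+s*P[:,0]+c*P[:,1],P[:,2]]
def fit(p0,obs): # obs [(cam,model pts,px)]
    from scipy.optimize import least_squares
    r=least_squares(lambda p:np.hstack([(proj(c,wx(p,M))-q).ravel() for c,M,q in obs]),p0,loss="soft_l1"); return r.x,r.fun.reshape(-1,2)
E
python3 - <<'E'
from h import *
c=pickle.load(open("pics/w2.pkl","rb"));k=.64
px=np.array([[270,232],[330,308],[520,60],[570,155]])*k
M=np.array([[-.09,.035,.01],[-.09,-.035,.01],[.11,.035,.01],[.11,-.035,.01]])
pa,ra=fit([.47,-.345,.24],[(c,M,px)]); print(pa,ra.round(1).tolist())
pb,rb=fit([.49,-.345,.24+np.pi],[(c,M,px[[3,2,1,0]])]); print(pb,rb.round(1).tolist())
out=[]
for p in (pa,pb):
    s=4;im=cv2.resize(c["frame"],None,fx=s,fy=s,interpolation=3)
    def L(P,col):
        q=((proj(c,wx(p,P))+.5)*s).astype(np.int32); cv2.polylines(im,[q],True,col,1,cv2.LINE_AA)
    L(M[[0,1,3,2]],(0,255,0))
    for x0,t,w,z in((-.06,.008,.018,.034),(.085,.006,.012,.046)):
        for x in(x0-t,x0+t): L([[x,-w,z],[x,w,z]],(255,0,0)); L([[x,-w,z],[x,-w,z+.012]],(0,0,255));L([[x,w,z],[x,w,z+.012]],(0,0,255))
    out.append(im[110:830,660:1500])
i=np.hstack(out); cv2.imwrite("pics/rest.png",cv2.resize(i,(800,343),interpolation=cv2.INTER_AREA)[:,:,::-1])
E
```

```text
[ 0.48173789 -0.34856878  0.29074591] [[-0.9, 0.2], [-1.3, 3.7], [0.5, -0.7], [2.5, -0.2]]
[ 0.5008985  -0.34283544  3.43233858] [[2.5, -0.2], [0.5, -0.7], [-1.3, 3.7], [-0.9, 0.2]]
```

View pics/rest.png

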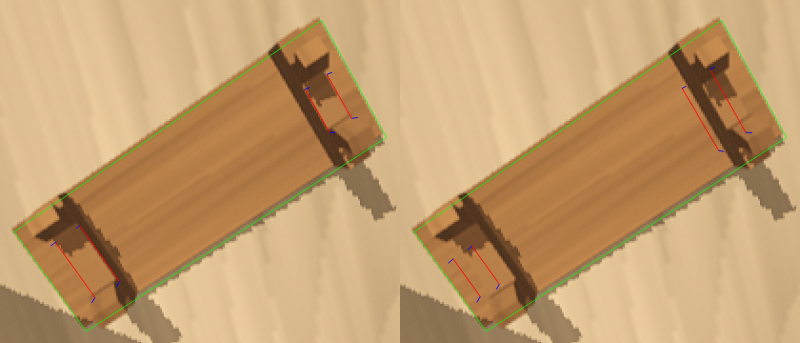

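Hypothesis A (left) fits: the wide notch is at the near end and the narrow at the far end, with +x pointing away at about 16°. I'll refine the poses with edge fitting.

```bash
cat >> h.py <<'E'
def refine(c,pose,segs,w=.005,n=25,it=3):
    """segs: (p,q) top-edge segments in model frame; returns pose aligned to strongest image edges"""
    from scipy.ndimage import map_coordinates
    im=cv2.GaussianBlur(c["frame"].astype(np.float32),(0,0),.7); pose=np.array(pose,float)
    for _ in range(it):
        P=[];N=[];O=[]; h=np.linspace(-w,w,41)
        for a,b in segs:
            a,b=np.array(a,float),np.array(b,float); d=(b-a)/np.linalg.norm(b-a); nn=np.array([-d[1],d[0],0])
            prof=[]
            for s in np.linspace(.03,.97,n):
                q=proj(c,wx(pose,a+s*(b-a)+h[:,None]*nn)); prof.append(np.stack([map_coordinates(im[:,:,k],[q[:,1],q[:,0]],order=1,mode="nearest") for k in range(3)],1))
            for s,p in zip(np.linspace(.03,.97,n),prof):
                g=np.linalg.norm(np.gradient(p,axis=0),axis=1); i=g.argmax()
                if 0<i<40: P.append(a+s*(b-a));N.append(nn);O.append(h[i])
        P,N,O=map(np.array,(P,N,O))
        J=np.c_[N[:,0],N[:,1],P[:,0]*N[:,1]-P[:,1]*N[:,0]]
        from scipy.optimize import least_squares
        r=least_squares(lambda u:J@u-O,np.zeros(3),loss="soft_l1",f_scale=.0007); u=r.x
        co,si=np.cos(pose[2]),np.sin(pose[2]); pose=pose+[co*u[0]-si*u[1],si*u[0]+co*u[1],u[2]]; w=max(.003,w*.7)
    return pose,[round(1e3*float(np.median(x)),2) for x in np.array_split(J@u-O,len(segs))]
def box(x0,x1,y0,y1,z): 
    return [((x0,y0,z),(x1,y0,z)),((x1,y0,z),(x1,y1,z)),((x1,y1,z),(x0,y1,z)),((x0,y1,z),(x0,y0,z))]
def chis(z): return [((-.08,.014,z),(.03,.014,z)),((-.08,-.014,z),(.03,-.014,z)),((-.09,-.012,z),(-.09,.012,z))]
E
python3 - <<'E'
from h import *
w1=pickle.load(open("pics/w1.pkl","rb"));w2=pickle.load(open("pics/w2.pkl","rb"))
z=.01
rs=[((-.045,.035,z),(.07,.035,z)),((-.045,-.035,z),(.07,-.035,z)),((-.09,-.03,z),(-.09,.03,z)),((.11,-.03,z),(.11,.03,z))]
print("rest",refine(w2,[.4817,-.3486,.28],rs,.006))
print("chisel",refine(w1,[.536,-.0385,1.25],chis(.036)))
z=.016
ts=[((.105,-.04,z),(.105,.04,z)),((-.105,-.04,.038),(-.105,.04,.038)),((-.1,.045,.038),(-.07,.045,.038)),((.06,.045,z),(.1,.045,z)),((.06,-.045,z),(.1,-.045,z))]
print("tray",refine(w1,[.542,-.039,-.2],ts,.008))
E
```

```text
rest (array([ 0.48100533, -0.34762946,  0.29102901]), [-1.08, 2.83, -0.08, 0.06])
chisel (array([ 0.53449852, -0.03781051,  1.24207149]), [1.25, -1.36, -0.04])
tray (array([ 0.54795895, -0.03740884, -0.22448345]), [0.04, 0.12, -0.06, -1.42, 1.45])
```

Request:
apply_moves(linear=[[0.17,0.95,0],[0.17,0.95,0],[0.17,0.95,0],[0.17,0.95,0],[0.17,0.95,0],[0.17,0.95,-0.1],[0.17,0.95,-0.2],[0.17,0.95,-0.3],[0.17,0.95,-0.4],[0,0,-0.5]], delta_rot=[[0,0,-0.03],[0,0,-0.03],[0,0,-0.03],[0,0,-0.03],[0,0,-0.03],[0,0,-0.03],[0,0,-0.03],[0,0,-0.03],[0,0,-0.03],[0,0,0]], gripper=[0.6,0.6,0.6,0.6,0.6,0.6,0.6,0.6,0.6,0.6])

```text
time_s: 4.05
eef_pos: [0.5353, -0.0307, 0.3441]
eef_rot: [[0.311, 0.951, 0.0], [0.951, -0.311, 0.002], [0.002, -0.0, -1.0]]
contact_force: [0.6, -1.3, -0.2]
finger_gap: 0.0511
grip_force: 0.0
```

```bash
cat > look.py <<'E'
from cell import ctrl, vision
from h import *
import sys
s=ctrl.observe(); print(s["time_s"],np.round(s["joint_pos"],1),np.round(s["eef_pos"],4),np.round(np.array(s["eef_rot"]).ravel(),3),s["finger_gap"],s["grip_force"],np.round(s["contact_force"],1))
for n in sys.argv[2:]:
    c=vision.capture(n); pickle.dump(c,open(f"pics/{n}_{sys.argv[1]}.pkl","wb")); cv2.imwrite(f"pics/{n}_{sys.argv[1]}.png",c["frame"][:,:,::-1])
E
python3 look.py a wrist; python3 - <<'E'
from h import *
c=pickle.load(open("pics/wrist_a.pkl","rb"))
for p0 in ([.5345,-.0378,1.242],[.5345,-.0378,1.26]): print(refine(c,p0,chis(.036)[:2]), refine(c,p0,[((.04,.012,.036),(.04,-.012,.036))]+chis(.036)[:2]))
E
```

```text
4.05 [-39.1  19.3  43.6 115.2 -17.   51.8  -4.6] [ 0.5353 -0.0307  0.3441] [ 0.311  0.951  0.     0.951 -0.311  0.002  0.002 -0.    -1.   ] 0.051143225196704896 0.0 [ 0.6 -1.3 -0.2]
(array([ 0.53334724, -0.03740645,  1.25377923]), [1.2, -1.05]) (array([ 0.53312718, -0.03801071,  1.25271818]), [-0.1, 1.19, -1.01])
(array([ 0.53335554, -0.03743239,  1.25359859]), [1.18, -1.07]) (array([ 0.53315254, -0.0379869 ,  1.25235268]), [-0.04, 1.17, -0.94])
```

Request:
apply_moves(linear=[[0,0,-0.5],[0,0,0]], delta_rot=[[0,0,0],[0,0,0]], gripper=[0.6,0.6])

```text
time_s: 4.3
eef_pos: [0.5337, -0.0369, 0.3234]
eef_rot: [[0.318, 0.948, -0.003], [0.948, -0.318, -0.0], [-0.001, -0.003, -1.0]]
contact_force: [-0.3, -0.3, 0.4]
finger_gap: 0.0511
grip_force: 0.0
```

Request:
apply_moves(linear=[[0,-0.03,-0.8],[0,0,-0.8],[0,0,-0.8],[0,0,-0.5],[0,0,-0.35],[0,0,-0.15],[0,0,-0.05],[0,0,0]], delta_rot=[[0,0,0],[0,0,0],[0,0,0],[0,0,0],[0,0,0],[0,0,0],[0,0,0],[0,0,0]], gripper=[0.6,0.6,0.6,0.6,0.6,0.6,0.6,0.6])

```text
time_s: 5.1
eef_pos: [0.535, -0.0389, 0.1874]
eef_rot: [[0.319, 0.948, 0.001], [0.948, -0.319, 0.0], [0.001, 0.001, -1.0]]
contact_force: [0.5, -0.4, 0.6]
finger_gap: 0.0513
grip_force: 0.0
```

Request:
apply_moves(linear=[[0,0,0],[0,0,0],[0,0,0],[0,0,0],[0,0,0],[0,0,0]], delta_rot=[[0,0,0],[0,0,0],[0,0,0],[0,0,0],[0,0,0],[0,0,0]], gripper=[0.1,0.1,0.1,0.1,0.1,0.1])

```text
time_s: 5.7
eef_pos: [0.535, -0.0388, 0.1877]
eef_rot: [[0.319, 0.948, 0.001], [0.948, -0.319, 0.001], [0.001, 0.001, -1.0]]
contact_force: [-2.7, 0.7, 12.6]
finger_gap: 0.0265
grip_force: 59.5
```

Request:
apply_moves(linear=[[0,0,0.2],[0,0,0.5],[0,0,0.8],[0,0,0.8],[0,0,0.8],[0,0,0.8],[0,0,0.4],[0,0,0]], delta_rot=[[0,0,0],[0,0,0],[0,0,0],[0,0,0],[0,0,0],[0,0,0],[0,0,0],[0,0,0]], gripper=[0.1,0.1,0.1,0.1,0.1,0.1,0.1,0.1])

```text
time_s: 6.5
eef_pos: [0.535, -0.0391, 0.3612]
eef_rot: [[0.319, 0.948, 0.004], [0.948, -0.319, 0.001], [0.002, 0.003, -1.0]]
contact_force: [1.0, -0.3, -2.0]
finger_gap: 0.027
grip_force: 59.6
```

Request:
apply_moves(linear=[[-0.1,-0.7,0],[-0.1,-0.7,0],[-0.12,-0.7,0],[-0.12,-0.7,0],[-0.12,-0.7,0],[-0.12,-0.7,0],[-0.12,-0.7,0],[-0.12,-0.7,0],[-0.12,-0.7,0],[-0.12,-0.7,0]], delta_rot=[[0,0,-0.6],[0,0,-0.6],[0,0,-0.6],[0,0,-0.6],[0,0,-0.6],[0,0,-0.6],[0,0,-0.6],[0,0,-0.6],[0,0,-0.6],[0,0,-0.6]], gripper=[0.1,0.1,0.1,0.1,0.1,0.1,0.1,0.1,0.1,0.1])

```text
time_s: 7.5
eef_pos: [0.4877, -0.3198, 0.3579]
eef_rot: [[0.919, 0.394, -0.001], [0.394, -0.919, 0.0], [-0.001, -0.001, -1.0]]
contact_force: [0.1, 0.5, -1.9]
finger_gap: 0.0268
grip_force: 59.7
```

Request:
apply_moves(linear=[[-0.2,-0.7,0],[0,0,0],[0,0,0]], delta_rot=[[0,0,-0.8],[0,0,0],[0,0,0]], gripper=[0.1,0.1,0.1])

```text
time_s: 7.8
eef_pos: [0.4797, -0.3473, 0.3579]
eef_rot: [[0.957, 0.291, -0.001], [0.291, -0.957, 0.0], [-0.001, -0.001, -1.0]]
contact_force: [0.0, 0.7, -1.6]
finger_gap: 0.0268
grip_force: 59.6
```

```bash
python3 look.py b wrist scene; python3 - <<'E'
from h import *
c=pickle.load(open("pics/wrist_b.pkl","rb"))
a=cv2.resize(c["frame"],(480,360),interpolation=3)
s=pickle.load(open("pics/scene_b.pkl","rb"))["frame"][90:210,140:260]
cv2.imwrite("pics/v1.png",np.hstack([a,cv2.resize(s,(320,360),interpolation=3)])[:,:,::-1])
E
```

```text
7.8 [-12.4  29.6  57.2 107.8 -29.   58.7 -15.9] [ 0.4797 -0.3473  0.3579] [ 0.957  0.291 -0.001  0.291 -0.957  0.    -0.001 -0.001 -1.   ] 0.026833174009043063 59.64277267456055 [ 0.   0.7 -1.6]
```

View pics/v1.png

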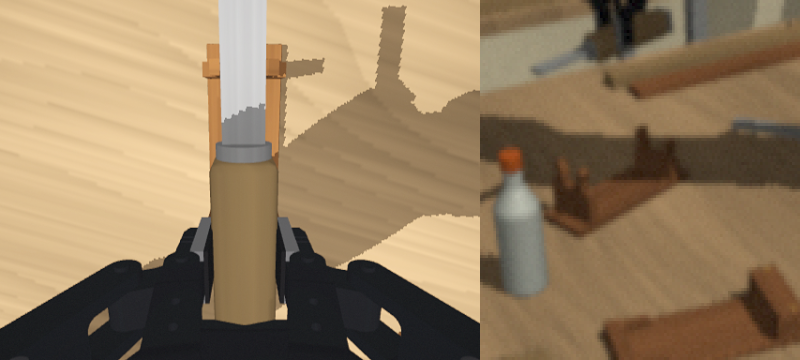

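The chisel is level in hand, blade forward (ferrule at 244,150). It lies over the rest, which is centred behind it (207..283). Lowering.

Request:
apply_moves(linear=[[0.03,0,-0.4],[0,0,-0.7],[0,0,-0.7],[0,0,-0.6],[0,0,-0.4],[0,0,-0.3],[0,0,-0.2],[0,0,0]], delta_rot=[[0,0,0],[0,0,0],[0,0,0],[0,0,0],[0,0,0],[0,0,0],[0,0,0],[0,0,0]], gripper=[0.1,0.1,0.1,0.1,0.1,0.1,0.1,0.1])

```text
time_s: 8.7
eef_pos: [0.4815, -0.3467, 0.2261]
eef_rot: [[0.956, 0.293, -0.001], [0.293, -0.956, 0.0], [-0.0, -0.001, -1.0]]
contact_force: [-0.1, 0.9, -2.0]
finger_gap: 0.0267
grip_force: 59.7
```

Request:
apply_moves(linear=[[0,0,-0.1],[0,0,-0.08],[0,0,-0.05],[0,0,0]], delta_rot=[[0,0,0],[0,0,0],[0,0,0],[0,0,0]], gripper=[0.1,0.1,0.1,0.1])

```text
time_s: 9.1
eef_pos: [0.4815, -0.3468, 0.2175]
eef_rot: [[0.956, 0.292, 0.0], [0.292, -0.956, 0.0], [0.0, -0.0, -1.0]]
contact_force: [-0.9, 0.4, -2.4]
finger_gap: 0.0269
grip_force: 59.7
```

```bash
python3 look.py c wrist scene; python3 - <<'E'
from h import *
c=pickle.load(open("pics/wrist_c.pkl","rb"))
a=cv2.resize(c["frame"],(480,360),interpolation=3)
s=pickle.load(open("pics/scene_c.pkl","rb"))["frame"][120:180,150:230]
cv2.imwrite("pics/v2.png",np.hstack([a,cv2.resize(s,(320,360),interpolation=3)])[:,:,::-1])
E
```

```text
9.1 [ -4.3  39.2  46.2 112.6 -39.9  45.4  -7.9] [ 0.4815 -0.3468  0.2175] [ 0.956  0.292  0.     0.292 -0.956  0.     0.    -0.    -1.   ] 0.026924238437166993 59.6554309129715 [-0.9  0.4 -2.4]
```

View pics/v2.png

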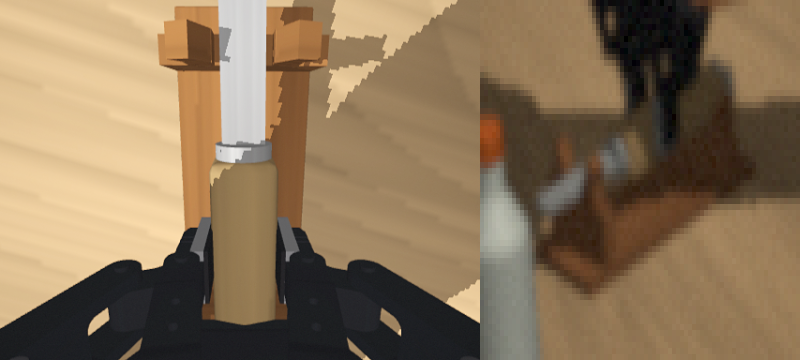

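The blade (219..267) sits centred between the cheeks of the narrow notch (213..273). The last millimetres go down slowly.

Request:
apply_moves(linear=[[0,0,-0.05],[0,0,-0.05],[0,0,0]], delta_rot=[[0,0,0],[0,0,0],[0,0,0]], gripper=[0.1,0.1,0.1])

```text
time_s: 9.5
eef_pos: [0.4815, -0.347, 0.2137]
eef_rot: [[0.956, 0.292, 0.0], [0.292, -0.956, 0.0], [0.0, -0.0, -1.0]]
contact_force: [-1.7, 1.9, 6.7]
finger_gap: 0.0271
grip_force: 60.6
```

Request:
apply_moves(linear=[[0,0,-0.03],[0,0,0],[0,0,0]], delta_rot=[[0,0,0],[0,0,0],[0,0,0]], gripper=[0.1,0.1,0.1])

```text
time_s: 9.8
eef_pos: [0.4815, -0.3471, 0.2136]
eef_rot: [[0.956, 0.292, 0.001], [0.292, -0.956, 0.001], [0.002, -0.001, -1.0]]
contact_force: [-6.6, 9.0, 30.2]
finger_gap: 0.0267
grip_force: 63.9
```

Seated, with contact at the expected height. I'll back off slightly, release and rise.

Request:
apply_moves(linear=[[0,0,0.03],[0,0,0],[0,0,0],[0,0,0],[0,0,0],[0,0,0.3],[0,0,0.8],[0,0,0.8],[0,0,0.8],[0,0,0]], delta_rot=[[0,0,0],[0,0,0],[0,0,0],[0,0,0],[0,0,0],[0,0,0],[0,0,0],[0,0,0],[0,0,0],[0,0,0]], gripper=[0.1,0.1,0.6,0.6,0.6,0.6,0.6,0.6,0.6,0.6])

```text
time_s: 10.8
eef_pos: [0.4819, -0.348, 0.3259]
eef_rot: [[0.956, 0.292, 0.005], [0.292, -0.956, -0.002], [0.004, 0.004, -1.0]]
contact_force: [0.0, -0.5, -0.1]
finger_gap: 0.0516
grip_force: 0.0
```

```bash
python3 look.py d wrist top; python3 - <<'E'
from h import *
w=pickle.load(open("pics/wrist_d.pkl","rb"))
print(refine(w,[.4815,-.347,.2920],[((.045,.009,.051),(.12,.009,.051)),((.045,-.009,.051),(.12,-.009,.051)),((.0,.0135,.062),(.03,.0135,.062)),((.0,-.0135,.062),(.03,-.0135,.062)),((.04,-.012,.062),(.04,.012,.062))]))
t=pickle.load(open("pics/top1.pkl","rb")); d=pickle.load(open("pics/top_d.pkl","rb"))
# plane: dark mask in top view
f=t["frame"].astype(int)[140:230,110:170]; m=((f.max(2)<75)).astype(np.uint8); n,l,st,ce=cv2.connectedComponentsWithStats(m); print(st,ce+[110,140])
cv2.imwrite("pics/v3.png",cv2.resize(t["frame"][140:240,110:210],(600,600),interpolation=3)[:,:,::-1])
E
```

```text
10.8 [-10.6  31.7  54.9 109.2 -31.6  55.3 -14. ] [ 0.4819 -0.348   0.3259] [ 0.956  0.292  0.005  0.292 -0.956 -0.002  0.004  0.004 -1.   ] 0.05157114919720359 0.0 [ 0.  -0.5 -0.1]
(array([ 0.4822091 , -0.34685246,  0.30178702]), [-0.14, 0.13, 0.36, -0.39, 0.13])
[[   0    0   60   90 4826]
 [  20   26   21   53  570]
 [  21   41    1    1    1]
 [  20   48    1    1    1]
 [  58   76    2    1    2]] [[139.2670949  183.13696643]
 [141.40175439 195.92982456]
 [131.         181.        ]
 [130.         188.        ]
 [168.5        216.        ]]
```

The chisel is seated within about 1 mm and 0.6° of the measured rest pose. On to the plane.

Request:
apply_moves(linear=[[-0.09,0.95,0.2],[-0.09,0.95,0.2],[-0.09,0.95,0.2],[-0.09,0.95,0.2],[-0.09,0.95,0.2],[-0.09,0.95,0.2],[-0.09,0.95,0.2],[-0.09,0.95,0.2],[-0.09,0.95,0.2],[-0.09,0.95,0]], delta_rot=[[0,0,-0.12],[0,0,-0.12],[0,0,-0.12],[0,0,-0.12],[0,0,-0.12],[0,0,-0.12],[0,0,-0.12],[0,0,-0.12],[0,0,-0.12],[0,0,-0.12]], gripper=[1,1,1,1,1,1,1,1,1,1])

```text
time_s: 11.9
eef_pos: [0.447, 0.0196, 0.3909]
eef_rot: [[0.991, 0.134, 0.0], [0.134, -0.991, -0.0], [0.0, 0.0, -1.0]]
contact_force: [0.2, 0.5, -0.5]
finger_gap: 0.0858
grip_force: 0.0
```

Request:
apply_moves(linear=[[-0.09,0.95,0],[-0.09,0.95,0],[-0.09,0.95,0],[-0.09,0.95,0],[-0.09,0.95,0],[-0.09,0.95,0],[-0.09,0.95,0],[-0.09,0.95,0],[0,0,0],[0,0,0]], delta_rot=[[0,0,-0.12],[0,0,-0.12],[0,0,-0.12],[0,0,-0.12],[0,0,-0.12],[0,0,-0.12],[0,0,-0.12],[0,0,-0.12],[0,0,0],[0,0,0]], gripper=[1,1,1,1,1,1,1,1,1,1])

```text
time_s: 12.9
eef_pos: [0.4183, 0.3227, 0.39]
eef_rot: [[1.0, 0.003, 0.0], [0.003, -1.0, -0.003], [0.0, 0.003, -1.0]]
contact_force: [0.0, -0.8, -0.7]
finger_gap: 0.0853
grip_force: 0.0
```

```bash
python3 look.py e wrist top; python3 - <<'E'
from h import *
c=pickle.load(open("pics/wrist_e.pkl","rb"))
z=.008; ps=box(-.08,.08,-.025,.025,z)
p,r=refine(c,[.465,.339,.02],ps,.008); print(p,r)
s=800/512;im=cv2.resize(c["frame"],(800,600),interpolation=3)
for Z,b in((.008,(-.08,.08,-.025,.025)),(.033,(-.027,.067,-.025,.025))):
    q=((proj(c,wx(p,[e[0] for e in box(*b,Z)]))+.5)*s).astype(np.int32); cv2.polylines(im,[q],True,(0,255,0),1)
cv2.imwrite("pics/v3.png",im[:,:,::-1])
E
```

```text
12.9 [ -97.7   22.5   67.3  114.1  -24.1   59.2 -108.9] [0.4183 0.3227 0.39  ] [ 1.     0.003  0.     0.003 -1.    -0.003  0.     0.003 -1.   ] 0.08530349479116449 0.0 [ 0.  -0.8 -0.7]
[0.46580477 0.34160613 0.00354118] [0.44, 0.03, 0.76, 0.04]
```

View pics/v3.png

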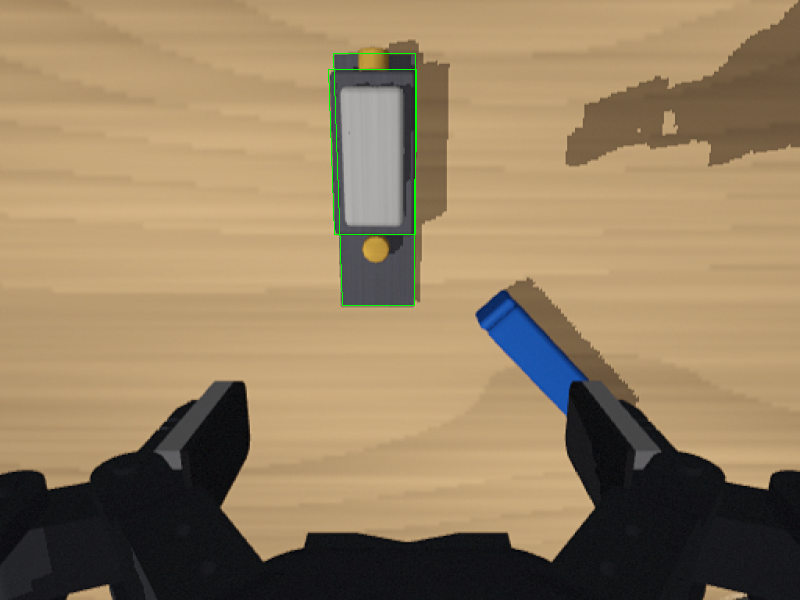

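The overlay matches: toe knob at (375,250), heel knob at (373,58), sole and flank outlines on the edges. That also confirms the stated heights.

Request:
apply_moves(linear=[[0.7,0.24,-0.3],[0.69,0.23,-0.6],[0,0,-0.9],[0,0,-0.9],[0,0,-0.9],[0,0,-0.8],[0,0,-0.45],[0,0,-0.3],[0,0,-0.1],[0,0,0]], delta_rot=[[0,0,0],[0,0,0],[0,0,0],[0,0,0],[0,0,0],[0,0,0],[0,0,0],[0,0,0],[0,0,0],[0,0,0]], gripper=[1,1,1,1,1,1,1,1,1,1])

```text
time_s: 14.0
eef_pos: [0.4746, 0.3412, 0.1813]
eef_rot: [[1.0, 0.002, 0.001], [0.002, -1.0, -0.0], [0.001, 0.0, -1.0]]
contact_force: [0.2, 0.8, -0.3]
finger_gap: 0.0853
grip_force: 0.0
```

Request:
apply_moves(linear=[[0,0,0],[0,0,0],[0,0,0],[0,0,0],[0,0,0],[0,0,0]], delta_rot=[[0,0,0],[0,0,0],[0,0,0],[0,0,0],[0,0,0],[0,0,0]], gripper=[0.3,0.3,0.3,0.3,0.3,0.3])

```text
time_s: 14.6
eef_pos: [0.4744, 0.3415, 0.1818]
eef_rot: [[1.0, 0.002, 0.001], [0.002, -1.0, 0.001], [0.001, -0.001, -1.0]]
contact_force: [-3.0, -0.7, 13.1]
finger_gap: 0.0493
grip_force: 61.5
```

```bash
python3 look.py f
```

```text
14.6 [-75.1  42.   44.8 114.5 -44.6  42.3 -92.4] [0.4744 0.3415 0.1818] [ 1.     0.002  0.001  0.002 -1.     0.001  0.001 -0.001 -1.   ] 0.04932242699772322 61.528812646865845 [-3.  -0.7 13.1]
```

The plane is held at x = +8.6 mm, and the TCP is 181.8 mm above the sole. Lifting and carrying it over the tray.

Request:
apply_moves(linear=[[0,0,0.3],[0,0,0.6],[0,0,0.8],[0,0,0.8],[0,0,0.8],[0,0,0.6],[0,0,0.2],[0,0,0]], delta_rot=[[0,0,0],[0,0,0],[0,0,0],[0,0,0],[0,0,0],[0,0,0],[0,0,0],[0,0,0]], gripper=[0.3,0.3,0.3,0.3,0.3,0.3,0.3,0.3])

```text
time_s: 15.4
eef_pos: [0.474, 0.3413, 0.3454]
eef_rot: [[1.0, 0.002, 0.001], [0.002, -1.0, 0.001], [0.001, -0.001, -1.0]]
contact_force: [0.8, 0.3, -8.2]
finger_gap: 0.0489
grip_force: 66.5
```

Request:
apply_moves(linear=[[0.1,-0.6,0],[0.17,-0.95,0],[0.17,-0.95,0],[0.17,-0.95,0],[0.17,-0.95,0],[0.17,-0.95,0],[0.17,-0.95,0],[0.17,-0.95,0],[0.17,-0.95,0],[0.17,-0.95,0]], delta_rot=[[0,0,-0.16],[0,0,-0.16],[0,0,-0.16],[0,0,-0.16],[0,0,-0.16],[0,0,-0.16],[0,0,-0.16],[0,0,-0.16],[0,0,-0.16],[0,0,-0.19]], gripper=[0.3,0.3,0.3,0.3,0.3,0.3,0.3,0.3,0.3,0.3])

```text
time_s: 16.4
eef_pos: [0.5388, -0.0265, 0.3434]
eef_rot: [[0.974, -0.225, -0.002], [-0.225, -0.974, -0.001], [-0.002, 0.001, -1.0]]
contact_force: [1.5, -0.1, -7.9]
finger_gap: 0.0492
grip_force: 66.2
```

Request:
apply_moves(linear=[[0,-0.2,0],[0,0,0],[0,0,0]], delta_rot=[[0,0,0],[0,0,0],[0,0,0]], gripper=[0.3,0.3,0.3])

```text
time_s: 16.7
eef_pos: [0.539, -0.0325, 0.3438]
eef_rot: [[0.975, -0.224, -0.002], [-0.224, -0.975, -0.001], [-0.001, 0.001, -1.0]]
contact_force: [0.1, 0.6, -8.2]
finger_gap: 0.0484
grip_force: 66.4
```

```bash
python3 look.py g wrist scene; python3 - <<'E'
from h import *
z=.016
ends=[((.105,-.04,z),(.105,.04,z)),((-.105,-.04,.038),(-.105,.04,.038))]
sd=[((-.055,.045,.008),(.05,.045,.008)),((-.055,-.045,.008),(.05,-.045,.008)),((.06,.045,z),(.1,.045,z)),((.06,-.045,z),(.1,-.045,z))]
p0=[.548,-.0374,-.2245]
for n in("top_e","w1"):
    c=pickle.load(open(f"pics/{n}.pkl","rb")); print(n,refine(c,p0,ends+sd,.006))
c=pickle.load(open("pics/wrist_g.pkl","rb"));print(refine(c,p0,ends[:1]+sd,.006))
s=800/512;im=cv2.resize(c["frame"],(800,600),interpolation=3)
for b,Z in(((-.105,.105,-.045,.045),.008),((.055,.105,-.045,.045),.016),((-.085,-.065,-.029,.029),.038)):
    q=((proj(c,wx(p0,[e[0] for e in box(*b,Z)]))+.5)*s).astype(np.int32); cv2.polylines(im,[q],True,(0,255,0),1)
cv2.imwrite("pics/v4.png",im[:,:,::-1])
E
```

```text
16.7 [-50.9  26.9  61.9 115.2 -29.1  55.1 -77.1] [ 0.539  -0.0325  0.3438] [ 0.975 -0.224 -0.002 -0.224 -0.975 -0.001 -0.001  0.001 -1.   ] 0.048384880087977096 66.35363817214966 [ 0.1  0.6 -8.2]
top_e (array([ 0.54848805, -0.03418817, -0.2103418 ]), [-0.13, 0.03, -0.12, 0.39, -0.19, 0.16])
w1 (array([ 0.54812572, -0.03718876, -0.21370175]), [-0.08, 0.09, -0.86, 1.29, -0.38, 1.04])
(array([ 0.54218755, -0.03614302, -0.1857719 ]), [0.05, -0.68, 0.58, -0.51, 0.48])
```

View pics/v4.png

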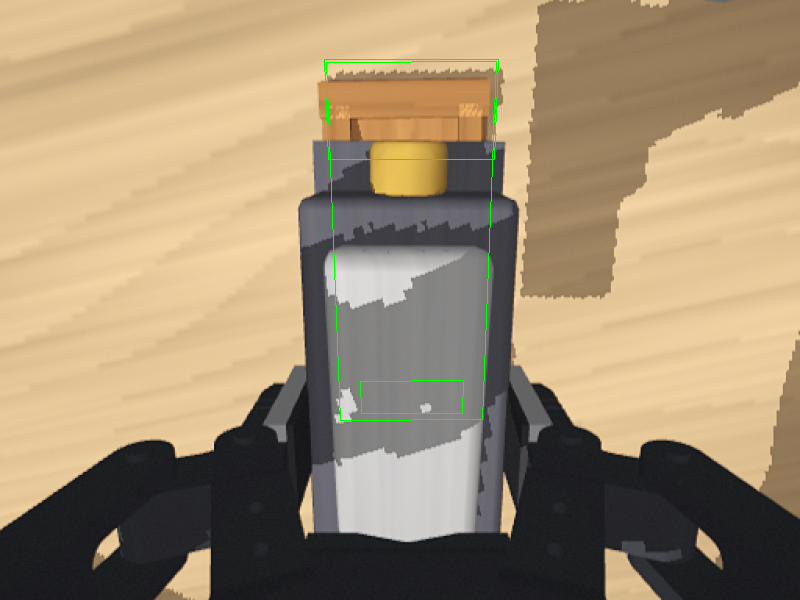

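The overlay shows my earlier tray x was about 6–10 mm too far. The true far edge is at row 82 against 60 predicted, because the near-end top edge isn't at -105. I'll refit on the functional features instead: lip free edge and heel block.

```bash
python3 - <<'E'
from h import *
z=.016
far=[((.105,-.04,z),(.105,.04,z))]; lip=[((-.065,-.025,.038),(-.065,.025,.038))]
blk=[((.09,.045,z),(.104,.045,z)),((.09,-.045,z),(.104,-.045,z))]
inn=[((.06,.029,z),(.084,.029,z)),((.06,-.029,z),(.084,-.029,z))]
sd=[((-.03,.042,.008),(.05,.042,.008)),((-.03,-.042,.008),(.05,-.042,.008))]
p0=[.5415,-.0362,-.22]
for n,S in(("w1",far+lip+sd),("w1",far+lip+blk),("w1",lip+inn+far),("top_e",far+lip+sd),("wrist_g",far+blk+inn),("wrist_a",far+lip+sd)):
    c=pickle.load(open(f"pics/{n}.pkl","rb")); print(n,*refine(c,p0,S,.005))
def show(n,p,x0,y0,w,h,s):
    c=pickle.load(open(f"pics/{n}.pkl","rb")); im=cv2.resize(c["frame"],None,fx=s,fy=s,interpolation=3)
    for b,Z in(((-.105,.105,-.045,.045),0),((.085,.105,-.045,.045),.016),((.055,.091,-.029,.029),.016),((-.085,-.065,-.045,.045),.038)):
        q=((proj(c,wx(p,[e[0] for e in box(*b,Z)]))+.5)*s).astype(np.int32); cv2.polylines(im,[q],True,(0,255,0),1)
    return cv2.resize(im[y0*s:(y0+h)*s,x0*s:(x0+w)*s],(400,300))
cv2.imwrite("pics/v5.png",np.hstack([show("w1",p0,150,0,240,150,3),show("top_e",p0,235,125,70,85,6)])[:,:,::-1])
E
```

```text
w1 [ 0.53999053 -0.0375891  -0.21333659] [-0.32, 0.15, 0.14, -0.06]
w1 [ 0.54070056 -0.03449589 -0.21399021] [-0.12, 0.19, 0.06, -0.09]
w1 [ 0.54072984 -0.03457292 -0.21121712] [0.07, -0.07, 0.07, -0.23]
top_e [ 0.53852883 -0.03534017 -0.22638537] [-0.43, 0.77, 0.27, -0.33]
wrist_g [ 0.54302737 -0.03310354 -0.21444069] [0.05, -0.05, 0.25, -0.06, -0.36]
wrist_a [ 0.53922419 -0.0367583  -0.20028765] [-0.3, 0.2, 0.02, 0.2]
```

View pics/v5.png

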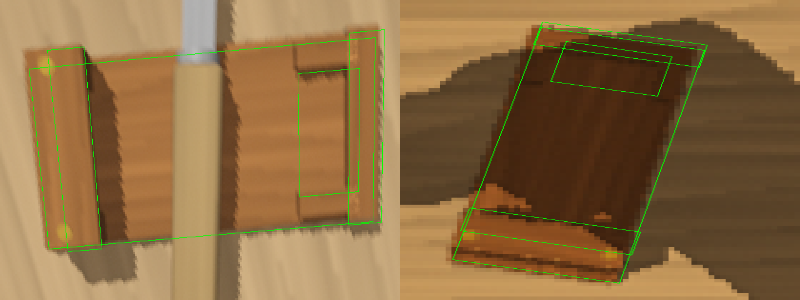

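The refit agrees across views: tray ≈ (0.541, -0.035), yaw -0.213; the outlines sit on the lip and heel block. Tilting the heel up 12° and lowering ahead of the lip.

Request:
apply_moves(linear=[[-0.1,-0.03,0],[0,0,0],[0,0,0],[0,0,0],[0,0,-0.4],[0,0,-0.8],[0,0,-0.8],[0,0,-0.5],[0,0,-0.3],[0,0,0]], delta_rot=[[0,0,0.09],[-0.1,-0.49,0],[-0.11,-0.49,0],[-0.11,-0.49,0],[0,0,0],[0,0,0],[0,0,0],[0,0,0],[0,0,0],[0,0,0]], gripper=[0.3,0.3,0.3,0.3,0.3,0.3,0.3,0.3,0.3,0.3])

```text
time_s: 17.8
eef_pos: [0.5346, -0.0335, 0.2315]
eef_rot: [[0.957, -0.21, 0.201], [-0.205, -0.978, -0.045], [0.206, 0.002, -0.979]]
contact_force: [-0.5, -0.6, -7.4]
finger_gap: 0.0485
grip_force: 66.2
```

```bash
cat > plan.py <<'E'
from cell import ctrl
from h import *
s=ctrl.observe(); R=np.array(s["eef_rot"]); p=np.array(s["eef_pos"]); T=np.array([.5408,-.0348,-.213])
u=np.array([np.cos(T[2]),np.sin(T[2]),0]);v=np.array([-u[1],u[0],0])
X=R[:,0]; Z=-R[:,2]
def loc(P): d=P-[T[0],T[1],0]; return np.round(1e3*np.array([d@u,d@v,d[2]]),1)
o=p-.0086*X-.1818*Z; print("t",s["time_s"],"toe",loc(o-.08*X),"heel",loc(o+.08*X),"pitch",np.degrees(np.arcsin(X[2])),"yaw err",np.degrees(np.arctan2(X[1],X[0])-T[2]),"roll",np.degrees(np.arcsin(Z@v)))
print(np.round(s["joint_pos"],1),np.round(s["contact_force"],1),s["finger_gap"],s["grip_force"])
def tcp(toex,toez,th):
    th=np.radians(th); ex=np.cos(th)*u+[0,0,np.sin(th)]; ez=-np.sin(th)*u+[0,0,np.cos(th)]
    return np.array([T[0],T[1],0])+toex*u+[0,0,toez]+.0886*ex+.1818*ez
import sys
for a in sys.argv[1:]:
    q=tcp(*[float(x) for x in a.split(",")]); print(a,"units",np.round((q-p)/.04,3))
E
python3 plan.py -.055,.014,12 -.08,.014,12 -.08,.009,12
```

```text
t 17.8 toe [-55.5  -0.4  35.3] heel [101.   -0.2  68.3] pitch 11.89907328138746 yaw err 0.08193442361210572 roll 0.07574504573628646
[-41.5  30.7  47.1 124.1 -43.4  28.5 -65.5] [-0.5 -0.6 -7.4] 0.04849385588968923 66.20267271995544
-.055,.014,12 units [ 0.005  0.    -0.53 ]
-.08,.014,12 units [-0.606  0.132 -0.53 ]
-.08,.009,12 units [-0.606  0.132 -0.655]
```

Descend to the toe at z = 14 mm, then slide it under the lip.

Request:
apply_moves(linear=[[0,0,-0.3],[0,0,-0.23],[-0.1,0.02,0],[-0.15,0.03,0],[-0.15,0.03,0],[-0.15,0.03,0],[-0.06,0.02,0],[0,0,0]], delta_rot=[[0,0,0],[0,0,0],[0,0,0],[0,0,0],[0,0,0],[0,0,0],[0,0,0],[0,0,0]], gripper=[0.3,0.3,0.3,0.3,0.3,0.3,0.3,0.3])

```text
time_s: 18.6
eef_pos: [0.5107, -0.0285, 0.2117]
eef_rot: [[0.956, -0.211, 0.204], [-0.207, -0.977, -0.044], [0.209, 0.0, -0.978]]
contact_force: [0.4, -0.5, -7.7]
finger_gap: 0.0486
grip_force: 66.3
```

```bash
python3 plan.py -.08,.0085,12; python3 look.py i scene wrist; python3 - <<'E'
from h import *
s=pickle.load(open("pics/scene_i.pkl","rb"))["frame"][150:240,170:290]; w=pickle.load(open("pics/wrist_i.pkl","rb"))["frame"]
cv2.imwrite("pics/v6.png",np.hstack([cv2.resize(s,(440,330),interpolation=3),cv2.resize(w,(360,330))])[:,:,::-1])
E
```

```text
t 18.6 toe [-79.4  -0.3  15.4] heel [77.1 -0.3 48.8] pitch 12.050224286547918 yaw err 0.00830432247327091 roll 0.015092709143673997
[-40.5  30.2  44.  127.6 -46.1  24.4 -63.4] [ 0.4 -0.5 -7.7] 0.04863432915142217 66.28843188285828
-.08,.0085,12 units [-0.009  0.008 -0.175]
18.6 [-40.5  30.2  44.  127.6 -46.1  24.4 -63.4] [ 0.5107 -0.0285  0.2117] [ 0.956 -0.211  0.204 -0.207 -0.977 -0.044  0.209  0.    -0.978] 0.04863432915142217 66.28843188285828 [ 0.4 -0.5 -7.7]
```

View pics/v6.png

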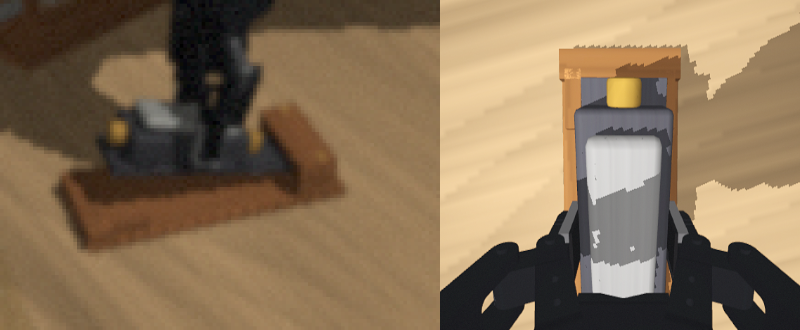

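The toe is under the lip (lip block at 300,150 in the left crop) and the heel is raised. The plane (580..668) is nearly centred on the tray (560..681), so I'll nudge it 1 mm and touch down.

Request:
apply_moves(linear=[[0,0.03,-0.08],[0,0,-0.05],[0,0,-0.03],[0,0,0]], delta_rot=[[0,0,0],[0,0,0],[0,0,0],[0,0,0]], gripper=[0.3,0.3,0.3,0.3])

```text
time_s: 19.1
eef_pos: [0.511, -0.0277, 0.2049]
eef_rot: [[0.956, -0.212, 0.203], [-0.207, -0.977, -0.045], [0.208, 0.001, -0.978]]
contact_force: [-0.0, 0.1, -8.3]
finger_gap: 0.049
grip_force: 66.4
```

Request:
apply_moves(linear=[[0,0,-0.03],[0,0,0]], delta_rot=[[0,0,0],[0,0,0]], gripper=[0.3,0.3])

```text
time_s: 19.3
eef_pos: [0.5112, -0.0277, 0.204]
eef_rot: [[0.956, -0.212, 0.204], [-0.207, -0.977, -0.045], [0.209, 0.001, -0.978]]
contact_force: [1.0, -0.5, -4.5]
finger_gap: 0.0488
grip_force: 66.7
```

```bash
python3 plan.py -.08,.0085,12 -.08,.0085,8
```

```text
t 19.3 toe [-79.    0.5   7.7] heel [77.4  0.5 41.2] pitch 12.07298170997311 yaw err -0.009700986990319859 roll 0.04446889811788596
[-39.4  30.8  42.5 127.6 -47.2  23.4 -62.6] [ 1.  -0.5 -4.5] 0.04877861773903714 66.70989632606506
-.08,.0085,12 units [-0.021 -0.012  0.019]
-.08,.0085,8 units [ 0.311 -0.084 -0.079]
```

Request:
apply_moves(linear=[[0,0,-0.02],[0,0,0],[0,0,0]], delta_rot=[[0,0,0],[0,0,0],[0,0,0]], gripper=[0.3,0.3,0.3])

```text
time_s: 19.6
eef_pos: [0.5113, -0.0278, 0.2034]
eef_rot: [[0.956, -0.212, 0.205], [-0.207, -0.977, -0.045], [0.21, 0.001, -0.978]]
contact_force: [0.6, -1.8, 0.0]
finger_gap: 0.0491
grip_force: 67.2
```

```bash
python3 plan.py -.079,.0075,12 -.079,.0077,9 -.079,.0077,6 -.079,.0077,3 -.079,.0077,1 -.079,.0077,0
```

```text
t 19.6 toe [-78.8   0.5   7.1] heel [77.6  0.5 40.6] pitch 12.098968471068424 yaw err -0.014091507437172997 roll 0.040624024527765056
[-39.3  30.8  42.4 127.6 -47.3  23.3 -62.5] [ 0.6 -1.8  0. ] 0.049088100562032645 67.18113899230957
-.079,.0075,12 units [ 0.001 -0.016  0.008]
-.079,.0077,9 units [ 0.25  -0.07  -0.057]
-.079,.0077,6 units [ 0.495 -0.123 -0.141]
-.079,.0077,3 units [ 0.736 -0.175 -0.238]
-.079,.0077,1 units [ 0.894 -0.209 -0.31 ]
-.079,.0077,0 units [ 0.972 -0.226 -0.348]
```

Toe contact is confirmed (8 N of the weight carried, heel 33 mm above the floor). Pivoting in stages.

Request:
apply_moves(linear=[[0.125,-0.028,-0.025],[0.125,-0.027,-0.03],[0.122,-0.027,-0.042],[0.123,-0.026,-0.042],[0,0,0],[0,0,0]], delta_rot=[[0.04,0.183,0],[0.04,0.183,0],[0.04,0.183,0],[0.04,0.183,0],[0,0,0],[0,0,0]], gripper=[0.3,0.3,0.3,0.3,0.3,0.3])

```text
time_s: 20.2
eef_pos: [0.5308, -0.0319, 0.1976]
eef_rot: [[0.972, -0.212, 0.104], [-0.21, -0.977, -0.023], [0.106, 0.001, -0.994]]
contact_force: [2.0, -0.3, -1.9]
finger_gap: 0.049
grip_force: 66.9
```

```bash
python3 plan.py -.079,.0077,3 -.079,.0077,1 -.079,.0077,0
```

```text
t 20.2 toe [-79.1   0.7   7.4] heel [80.   0.6 24.4] pitch 6.103703918950354 yaw err -0.011170657407804253 roll 0.03329107481474277
[-38.3  34.7  43.9 123.2 -44.6  31.9 -64.7] [ 2.  -0.3 -1.9] 0.04896269535388966 66.94380640983582
-.079,.0077,3 units [ 0.248 -0.073 -0.092]
-.079,.0077,1 units [ 0.406 -0.107 -0.163]
-.079,.0077,0 units [ 0.484 -0.124 -0.201]
```

Request:
apply_moves(linear=[[0.102,-0.022,-0.036],[0.102,-0.022,-0.038],[0.101,-0.023,-0.043],[0.101,-0.023,-0.045],[0,0,0],[0,0,0]], delta_rot=[[0.034,0.156,0],[0.034,0.156,0],[0.034,0.156,0],[0.034,0.156,0],[0,0,0],[0,0,0]], gripper=[0.3,0.3,0.3,0.3,0.3,0.3])

```text
time_s: 20.8
eef_pos: [0.5472, -0.0356, 0.191]
eef_rot: [[0.977, -0.212, 0.016], [-0.212, -0.977, -0.004], [0.017, 0.0, -1.0]]
contact_force: [1.0, 0.7, -6.1]
finger_gap: 0.0487
grip_force: 66.6
```

```bash
python3 plan.py -.079,.0078,0
```

```text
t 20.8 toe [-79.1   0.6   7.7] heel [80.9  0.5 10.4] pitch 0.9691635386320459 yaw err -0.018715105512845717 roll 0.027364255606699448
[-36.8  37.8  44.2 119.3 -42.7  38.7 -66.1] [ 1.   0.7 -6.1] 0.04874765938103929 66.64204716682434
-.079,.0078,0 units [ 0.074 -0.032 -0.035]
```

Request:
apply_moves(linear=[[0.037,-0.008,-0.015],[0.037,-0.008,-0.02],[0,0,-0.01],[0,0,0],[0,0,0]], delta_rot=[[0.013,0.059,0],[0.013,0.059,0],[0,0,0],[0,0,0],[0,0,0]], gripper=[0.3,0.3,0.3,0.3,0.3])

```text
time_s: 21.3
eef_pos: [0.5499, -0.0363, 0.1898]
eef_rot: [[0.977, -0.212, -0.001], [-0.212, -0.977, 0.001], [-0.001, -0.001, -1.0]]
contact_force: [-6.9, 1.8, 9.7]
finger_gap: 0.049
grip_force: 68.7
```

```bash
python3 plan.py -.079,.0078,0
```

```text
t 21.3 toe [-79.6   0.6   8.1] heel [80.4  0.5  7.9] pitch -0.05943248900801362 yaw err -0.01887116042375286 roll -0.030929147922421428
[-36.4  38.4  44.2 118.6 -42.4  40.1 -66.4] [-6.9  1.8  9.7] 0.048966992328820624 68.65931868553162
-.079,.0078,0 units [ 0.007 -0.014 -0.005]
```

The plane is flat and pressed on the floor. Release and rise.

Request:
apply_moves(linear=[[0,0,0],[0,0,0],[0,0,0],[0,0,0],[0,0,0],[0,0,0.3],[0,0,0.8],[0,0,0.9],[0,0,0.9],[0,0,0.9]], delta_rot=[[0,0,0],[0,0,0],[0,0,0],[0,0,0],[0,0,0],[0,0,0],[0,0,0],[0,0,0],[0,0,0],[0,0,0]], gripper=[1,1,1,1,1,1,1,1,1,1])

```text
time_s: 22.3
eef_pos: [0.5497, -0.0365, 0.3434]
eef_rot: [[0.977, -0.212, -0.0], [-0.212, -0.977, -0.0], [-0.0, 0.0, -1.0]]
contact_force: [-0.9, 0.6, -0.1]
finger_gap: 0.0854
grip_force: 0.0
```

Request:
apply_moves(linear=[[-0.3,0,0.5],[-0.6,0,0.5],[-0.6,0,0.3],[0,0,0],[0,0,0]], delta_rot=[[0,0,0],[0,0,0],[0,0,0],[0,0,0],[0,0,0]], gripper=[1,1,1,1,1])

```text
time_s: 22.8
eef_pos: [0.4899, -0.0358, 0.3939]
eef_rot: [[0.978, -0.211, 0.001], [-0.211, -0.978, 0.002], [0.0, -0.002, -1.0]]
contact_force: [0.3, 0.1, -0.0]
finger_gap: 0.0851
grip_force: 0.0
```

```bash
python3 look.py j wrist scene; python3 - <<'E'
from h import *
w=pickle.load(open("pics/wrist_j.pkl","rb")); s=pickle.load(open("pics/scene_j.pkl","rb"))["frame"]
print(refine(w,[.541,-.035,-.213],[((-.025,.025,.041),(.065,.025,.041)),((-.025,-.025,.041),(.065,-.025,.041)),((.08,-.02,.016),(.08,.02,.016))]))
cv2.imwrite("pics/v7.png",np.hstack([cv2.resize(w["frame"],(400,300)),cv2.resize(s[110:230,140:300],(400,300),interpolation=3)])[:,:,::-1])
E
```

```text
22.8 [-61.7  16.1  69.8 118.3 -18.1  57.4 -84.8] [ 0.4899 -0.0358  0.3939] [ 0.978 -0.211  0.001 -0.211 -0.978  0.002  0.    -0.002 -1.   ] 0.08511337977164836 0.0 [ 0.3  0.1 -0. ]
(array([ 0.5428715 , -0.03508532, -0.20924689]), [-0.05, -0.01, 0.57])
```

View pics/v7.png

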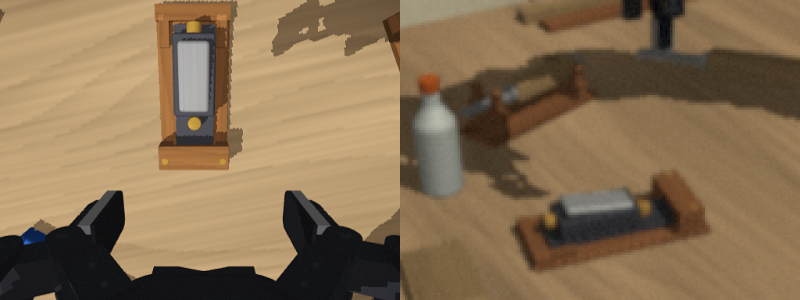

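The plane lies flat in the tray with its toe under the lip (195,145 in the left view). The chisel sits in the rest (530,95 in the right view), and the robot is clear of everything.

```bash
python3 -c "
from cell import ctrl; print(ctrl.hand_in())"
```

```text
the job is handed in; nothing more can be done
None
```

The chisel is seated in the rest and the plane is flat in its tray with the toe under the lip; both are released, the bystanders weren't touched, and the job was handed in at about 23 s (no verdict was returned).

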